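Check a motorcycle battery: sensor clip on the tab, then aim the thermometer wand

ROBOT

A 7-joint arm with a two-finger parallel gripper is mounted at the origin on the work surface. World frame = base frame: x ahead of the robot, y to its left, z up, the work surface at z = 0. Lengths are in m, angles in rad, forces in N, time in s.
With the tool pointing down it reaches from about 0.425 to 0.95 m from the base axis. Payload 16.7 kg.
Tool frame: the origin (TCP) lies midway between the tips of the shut fingers; the grasp point (between the pads) lies 19 mm behind it; z points along the fingers, y is the line along which they close (so a half turn about z gives the same grasp; the last joint's range is limited). The gripper opens to 94 mm and grips with 3 to 60 N. Pads are 16 mm wide; open, the fingers measure 119 mm over their backs; the gripper's body (75 mm by 177 mm) begins 78 mm behind the grasp point.
Start: joints at [0.983, 0.426, 0.074, 1.606, -0.034, 1.111, -0.067], TCP at [0.287, -0.611, 0.183] pointing down, gripper open.
Joint ranges: [-2.85, 2.85], [-0.5, 2.14], [-1.23, 1.37], [0.21, 2.46], [-1.02, 4.16], [0.16, 2.05], [-2.73, 2.73]. Speed limits (rad/s): [1.89, 1.89, 2.39, 2.39, 3.01, 3.01, 3.01].

INTERFACE

Orientations are given as a unit quaternion [x, y, z, w].
In Python, from plant import * gives the robot as it stands. The module is installed in compiled form; this text tells all that it offers.
- The arm moves only by the shell command python3 -m handwheel 'ROWS' [FORCE]. ROWS is JSON, a list of rows, each an object of numbers: "hand": the finger opening in mm, from 0 to 94; "tx", "ty", "tz": the shift along the world's x, y, z in mm; "ax", "ay", "az": the turn, a rotation vector about the world's x, y, z in degrees. A call has 1 to 20 rows; each row is the pose to reach, as a shift and turn from the pose commanded when the call began; what a row does not reach only later rows make up. A row lasts 1/12 s, in which the tool goes at most 41.7 mm and 7.16 degrees, less where a joint would pass 70% of its speed; a pose out of reach is approached as far as the arm can. A call with a gripper value outside its range is refused whole. The fingers move at their own pace and stop on an object; FORCE is the grip in N (left out, the last holds). Time passes only in rows, so rows that repeat a pose let the fingers close. It gives the time, the measured TCP pose, the force, the opening and the grip force at its end, in the units of the state.
- state(): the state, without advancing time (a new reading comes with each control period).
- snapshot(name): name is "scene" or "top"; returns a dict with "pixels" (400x640x3 uint8, red, green, blue), "depth" (400x640 float32, m along the optical axis (not along the pixel's ray), 0 where there is no reading), "fx", "fy", "cx", "cy" (pixels), "R" (3x3) and "t" (3): a world point X has camera coordinates R X + t. Camera axes: x right, y down, z forward; pixel columns grow to the right and rows downward; lengths in m; the calibration is good to about 2 mm. A picture is of the moment at which its call begins.
- hand_in(): hands the job in; it is judged then, once.
Trained networks look in the newest picture that a camera, given by its name, has taken for a name from the list of things; names that differ only in an ending like _2 or _b are one class to them, and where a whole thing is asked for, a point or a joint stands for the part that bears it (a point fixed in the world has none). Each returns a list of dicts, best first, with "p" (0 to 1); they miss things now and then, are a little off and sometimes report something else, mostly with a low value. They report only what shows in the picture. A call takes as long as a camera call. They do not tell look-alikes from the thing itself.
- masks_of(thing, camera): "region" (400x640 bool, what is visible of it) and "rect" ([left, top, width, height] in pixels, round what is visible of it).
The state is a dict: "time_s": time; "qpos": joint angles; "joint_vel": joint speeds; "effort": joint torques, N m; "tcp_pos": TCP position; "eef_rot": TCP orientation; "force": force on the tool from outside, world axes, zero at the start; "torque": the same for the moment, N m; "grip_width": opening from 0.0 (shut) to 1.0 (fully open); "gripper_force": force on a finger pad.
Only numpy, scipy, OpenCV 4.12 (cv2) and the standard library are available. Lean on these libraries where they do the work, as an engineer would, in place of code of your own. Each camera call takes 0.05 s, during which the arm holds its last target. There are 200 camera calls.

TASK

Check the battery on the bench: squeeze the sprung sensor clip off its stand and let it grip the battery's flat upright tab, pushed fully down onto it. Then draw the thermometer wand out of its holder, lean it over to about 45 degrees, head down, and aim its head at the top of the battery's round post from about 4 cm away. Finish while still holding the wand raised and still like that, touching nothing with it, the clip still on the tab and the other things on the bench undisturbed.

Things in the scene. Friction and masses are not known exactly. Their poses are not given: they have to be found in the camera images.
- battery: Motorcycle battery, fixed: black case with grey top, 87 (x) x 150 (y) x 105 (z) mm. Origin: centre of its underside. On its top, 50 mm from the middle towards +y, stands the flat steel tab; 50 mm towards -y the round steel post. It turns up to 0.5 rad either way
- tab (a point): Middle of the top edge of the flat upright tab, a steel plate 4 mm thick (along the battery's x), 22 mm wide (along its y), standing 30 mm above the battery's top; axes as the battery's
- post (a point): Centre of the top face of the round post, 16 mm diameter, standing 18 mm above the battery's top
- stand: Small steel parking stand, fixed: base 80 x 90 x 12 mm with an upright plate 4 mm thick (along its x), 56 mm wide (along its y), top edge 70 mm above the bench; the clip starts upright on this plate, within 10 mm of its middle. Origin: centre of its underside. May be left or right of the battery
- clip: Sprung sensor clip like a big clothes peg, 45 g: steel jaws below, black handles above, 18 mm wide along its y. Origin: between the jaws, where the plate's edge stops under the pivot barrel; fully on the tab it lies at tab. z up to the handles, x across the jaws. Pivot 8 mm above the origin; jaws reach 26 mm below it. Frame rides on one handle: tilts 0.22 rad about y when squeezed fully
- clip_grip (a point): Middle between the clip's two handles, 40 mm above its origin. The handles reach from 32 mm below to 17 mm above this point. At rest they flare: here 40 mm over their outer faces (along the clip's x), 47 mm at the tops. Squeezed fully the outer faces are parallel, 26 mm apart, and the jaws stand about 18 mm open
- clip_jaw (a joint): Opening of the clip, rad: 0 = jaws parallel and 4 mm apart (on a plate), 0.44 = squeezed fully (stop), about -0.1 = shut on nothing. Spring: about 3 N at the handles to start, 7 N to open fully; a grip of 12 to 20 N holds it open against the stop
- holder: Fixed grey block, 70 x 70 x 85 mm, with an upright round hole 24 mm wide and 75 mm deep in the middle of its top, in which the wand stands head down. Origin: centre of its underside. May be left or right of the battery
- wand: Infrared thermometer wand, 80 to 150 g: straight, 195 mm long. Origin: centre of its head, the flat lower end in the holder. z runs along the wand from head to handle end (up in the holder). Round steel stem 18 mm diameter from 0 to 100 mm, then a black square handle 24 x 24 mm from 100 to 195 mm. In the holder the head is 10 mm above the bench. Balance point about 117 mm from the head
- spot (a point): The point where the wand aims: on its axis, 40 mm in front of its head (at z = -40 mm of the wand)
- bearing: Steel ring bearing, 62 mm diameter, 18 mm high, lying in front of the battery. Loose bystander; leave it where it is. Origin: centre of its underside
- wrench: Steel wrench lying flat behind the battery. Loose bystander; leave it where it is. Origin: about its middle, on its underside
- bulb_box: Small cardboard box, 60 x 85 x 45 mm, left of the battery. Loose bystander; leave it where it is. Origin: centre of its underside
- grease_jar: White jar, 68 mm diameter, 60 mm high, right of the battery. Loose bystander; leave it where it is. Origin: centre of its underside
- filter_box: White paper box, 85 x 85 x 75 mm, on the left. Loose bystander; leave it where it is. Origin: centre of its underside
Not all that is in view belongs to the job. What is shaped like the clip but orange is not meant. Leave any pink look-alike of the wand alone.

How it is judged:
By the outcome, as a careful person would: the job done as asked, in the order asked, and still so for the second after the job is handed in, while the arm keeps its last pose, push and grip.
It also fails if it takes over 56 s, if anything falls off the work surface, if the arm or the gripper's body presses on something with over 40 N, if the wrist force passes 120 N, or if a joint passes its speed limit or range.

## Working session

There is one attempt and no reset: what is moved stays moved. The work goes in short steps, Python scripts to look and compute and a shell command to move; the robot and the scene stay as the last step left them, time stands still between calls to the robot, and variables do not carry over. Pictures are saved under pics/ and viewed, at most 10 in all, crops included, and the job is handed in when it is done.

```bash
mkdir -p pics
cat > h.py <<'E'
from plant import *
import numpy as np, cv2
def snap(n,save=None,crop=None,scale=1):
    s=snapshot(n)
    if save:
        im=s["pixels"][:,:,::-1]
        if crop: im=im[crop[1]:crop[3],crop[0]:crop[2]]
        cv2.imwrite("pics/"+save,cv2.resize(im,None,fx=scale,fy=scale))
    return s
def cloud(s):
    d=s["depth"].astype(float);v,u=np.mgrid[0:400,0:640]
    P=np.stack([(u-s["cx"])/s["fx"]*d,(v-s["cy"])/s["fy"]*d,d],-1)
    W=(P-s["t"])@np.array(s["R"]);W[d==0]=np.nan
    return W
E
python3 - <<'E'
from h import *
st=state();print(st["time_s"],st["tcp_pos"],st["eef_rot"],st["grip_width"])
a=snap("scene","s0.png");b=snap("top","t0.png")
for s in(a,b):
    print(np.round(s["R"],3).tolist(),np.round(s["t"],3),s["fx"]); 
np.savez("c0.npz",a=cloud(a),b=cloud(b),pa=a["pixels"],pb=b["pixels"])
for c,s in(("scene",a),("top",b)):
  W=cloud(s)
  for t in["battery","tab","stand","clip","holder","wand","bearing","wrench","bulb_box","grease_jar","filter_box"]:
    for m in masks_of(t,c)[:3]:
        w=W[m["region"]];w=w[~np.isnan(w[:,0])]
        if len(w):print(c,t,round(m["p"],2),m["rect"],np.round(np.median(w,0),3),np.round(w[:,2].max(),3))
E
```

```text
0.0 [ 0.28652887 -0.61066041  0.18218113] [ 9.76029757e-01  2.17636190e-01 -1.97159028e-04 -6.03190308e-04] 1.0007649287687592
[[0.812, 0.583, -0.015], [0.415, -0.595, -0.689], [-0.411, 0.553, -0.725]] [-0.519 -0.136  1.291] 443.97229268302283
[[0.025, -1.0, -0.016], [-0.992, -0.022, -0.122], [0.122, 0.019, -0.992]] [0.074 0.602 1.111] 410.9012577049948
scene battery 0.81 [243.1, 193.3, 69.9, 74.9] [ 0.577 -0.026  0.1  ] 0.137
scene tab 0.83 [239.3, 196.1, 78.7, 70.8] [ 0.576 -0.026  0.099] 0.137
scene stand 0.61 [150.1, 275.4, 57.2, 46.8] [ 0.479 -0.261  0.013] 0.072
scene stand 0.61 [247.3, 321.2, 36.7, 42.9] [ 0.703 -0.234  0.058] 0.064
scene clip 0.97 [153.1, 265.4, 24.8, 28.7] [ 0.475 -0.264  0.1  ] 0.127
scene clip 0.92 [200.5, 300.4, 15.8, 35.8] [ 0.579 -0.261  0.055] 0.085
scene holder 0.82 [309.4, 138.6, 36.9, 42.2] [0.509 0.242 0.062] 0.089
scene wand 0.89 [322.3, 108.2, 11.4, 42.8] [0.497 0.263 0.156] 0.209
scene wand 0.62 [348.5, 118.3, 16.7, 67.2] [0.591 0.264 0.129] 0.199
scene bearing 0.7 [235.9, 203.6, 23.4, 26.9] [0.426 0.008 0.017] 0.106
scene bulb_box 0.7 [362.0, 1
[... 696 characters left out ...]
older 0.34 [324.2, 184.4, 58.4, 55.2] [ 0.553 -0.005  0.106] 0.137
top wand 0.77 [234.2, 187.6, 22.2, 14.5] [0.584 0.269 0.171] 0.201
top wand 0.66 [231.3, 227.1, 20.2, 6.5] [0.492 0.267 0.198] 0.211
top bearing 0.78 [332.5, 245.7, 18.9, 19.7] [0.439 0.009 0.018] 0.025
top wrench 0.62 [317.1, 146.5, 55.7, 14.2] [0.734 0.016 0.008] 0.015
top wrench 0.43 [319.8, 186.6, 63.1, 52.9] [ 0.553 -0.003  0.106] 0.137
top bulb_box 0.81 [248.1, 155.2, 26.7, 25.7] [0.679 0.248 0.045] 0.052
top bulb_box 0.5 [231.6, 224.8, 12.1, 11.7] [0.493 0.268 0.201] 0.211
top grease_jar 0.85 [415.2, 155.9, 24.4, 26.2] [ 0.688 -0.217  0.06 ] 0.067
top filter_box 0.77 [166.1, 180.0, 47.4, 40.4] [0.578 0.43  0.075] 0.081
```

Run:
```python
import numpy as np,cv2
z=np.load("c0.npz")
A=z["pa"][100:370,140:430,::-1];B=z["pb"][130:290,160:480,::-1]
cv2.imwrite("pics/a.png",cv2.resize(A,None,fx=2.2,fy=2.2,interpolation=2));cv2.imwrite("pics/b.png",cv2.resize(B,None,fx=2.5,fy=2.5,interpolation=2))
P=np.concatenate([z["a"].reshape(-1,3),z["b"].reshape(-1,3)]);src=np.r_[np.zeros(256000),np.ones(256000)];
def box(n,x,y,zz,mode=1):
    for k in (0,1):
        m=(src==k)&(P[:,0]>x[0])&(P[:,0]<x[1])&(P[:,1]>y[0])&(P[:,1]<y[1])&(P[:,2]>zz[0])&(P[:,2]<zz[1])
        q=P[m]
        if len(q)<5: print(n,k,len(q));continue
        r=cv2.minAreaRect((q[:,:2]*1000).astype(np.float32))
        print(n,k,len(q),"mean",q.mean(0).round(4),"rect c,size,ang",np.round(r[0],1),np.round(r[1],1),round(r[2],1))
box("battop",(.4,.7),(-.12,.12),(.1,.112))
box("tab",(.4,.7),(0,.12),(.118,.15))
box("tabtop",(.4,.7),(0,.12),(.128,.15))
box("post",(.4,.7),(-.12,0),(.115,.14))
box("standplate",(.4,.53),(-.32,-.2),(.025,.069))
box("standbase",(.4,.56),(-.34,-.18),(.009,.016))
box("cliptop",(.4,.53),(-.32,-.2),(.078,.14))
box("cliphi",(.4,.53),(-.32,-.2),(.115,.14))
box("holdertop",(.42,.56),(.18,.33),(.08,.09))
box("wandtop",(.42,.56),(.18,.33),(.195,.22))
box("wand",(.42,.56),(.18,.33),(.12,.19))
```

```text
battop 0 1819 mean [ 0.5591 -0.0146  0.1053] rect c,size,ang [557.1  -9.5] [148.2  88.1] 70.0
battop 1 1748 mean [ 0.5562 -0.005   0.1058] rect c,size,ang [556.7  -5.3] [147.9  85.3] 69.3
tab 0 66 mean [0.5744 0.0371 0.128 ] rect c,size,ang [574.9  37.9] [22.3  7.3] 62.8
tab 1 19 mean [0.5736 0.0415 0.1334] rect c,size,ang [574.   41.3] [20.4  4. ] 69.1
tabtop 0 36 mean [0.574  0.0368 0.1328] rect c,size,ang [573.5  37.3] [20.3  6.2] 74.4
tabtop 1 16 mean [0.5737 0.0409 0.1349] rect c,size,ang [573.9  41.4] [20.6  3.9] 64.7
post 0 50 mean [ 0.5405 -0.0567  0.1215] rect c,size,ang [539.4 -56. ] [14.9 15. ] 87.3
post 1 33 mean [ 0.5381 -0.0517  0.1225] rect c,size,ang [537.4 -50.8] [12.8 18. ] 46.3
standplate 0 273 mean [ 0.4741 -0.2536  0.0462] rect c,size,ang [ 474.5 -251.6] [13.6 56.7] 4.4
standplate 1 28 mean [ 0.47   -0.2382  0.0538] rect c,size,ang [ 471.3 -247.7] [ 9.7 55.5] 20.4
standbase 0 947 mean [ 0.4825 -0.2569  0.0122] rect c,size,ang [ 471.7 -252. ] [82.1 91.3] 12.6
standbase 1 657 mean [ 0.4705 -0.2418  0.0125] rect c,size,ang [ 471.1 -248.2] [79.9 90.6] 11.6
cliptop 0 
[... 187 characters left out ...]
79 mean [ 0.4719 -0.2622  0.1213] rect c,size,ang [ 473.3 -261.4] [48.5 18. ] 12.6
cliphi 1 36 mean [ 0.4719 -0.2572  0.1224] rect c,size,ang [ 473.2 -257.9] [46.4 16.9] 11.7
holdertop 0 415 mean [0.4963 0.2652 0.0847] rect c,size,ang [492.2 271.8] [72.5 75.4] 4.5
holdertop 1 499 mean [0.4926 0.2691 0.0852] rect c,size,ang [494.  274.3] [70.1 70.7] 5.0
wandtop 0 83 mean [0.4954 0.266  0.2035] rect c,size,ang [493.4 270. ] [23.2 29.1] 27.6
wandtop 1 104 mean [0.4934 0.2732 0.2055] rect c,size,ang [493.8 274.1] [24. 24.] 25.0
wand 0 223 mean [0.4982 0.2621 0.1551] rect c,size,ang [496.1 263.8] [25.9 16.8] 35.0
wand 1 60 mean [0.4925 0.265  0.1564] rect c,size,ang [491.4 266.4] [14.9 30.9] 71.1
```

View pics/a.png

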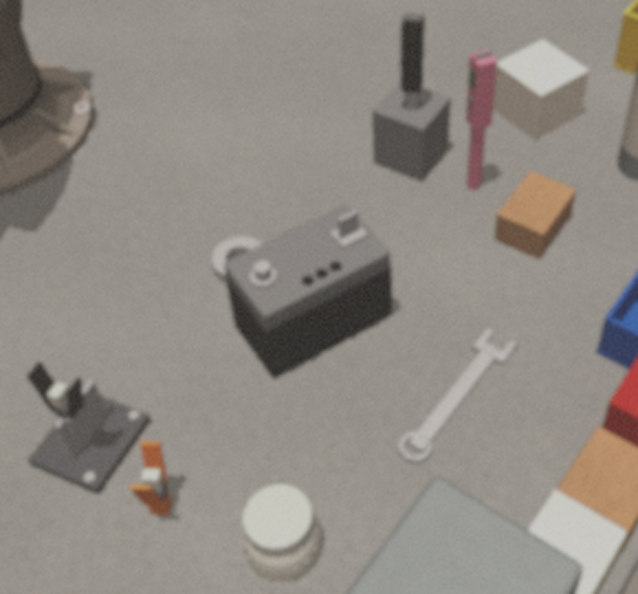

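View pics/b.png

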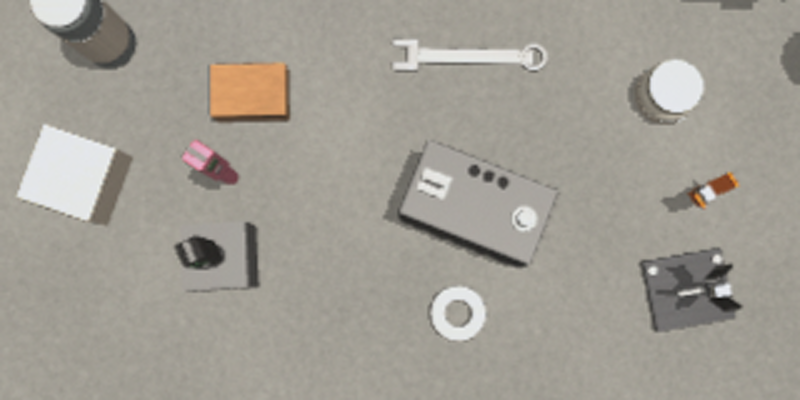

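The pictures agree with the measurements. The battery is turned about -20°, with the tab at (574, 40) and the post at (538, -54). The black clip is on its stand at (473, -260), turned 12°. The wand is in the grey holder at (494, 272), with its square handle turned about 25°. The orange clip and the pink wand are decoys. I'll hover over the clip first.

```bash
python3 -m handwheel '[{"hand":94,"tx":187,"ty":351,"az":77},{"hand":94,"tx":187,"ty":351,"az":77},{"hand":94,"tx":187,"ty":351,"az":77},{"hand":94,"tx":187,"ty":351,"az":77},{"hand":94,"tx":187,"ty":351,"az":77},{"hand":94,"tx":187,"ty":351,"az":77},{"hand":94,"tx":187,"ty":351,"az":77},{"hand":94,"tx":187,"ty":351,"az":77},{"hand":94,"tx":187,"ty":351,"az":77},{"hand":94,"tx":187,"ty":351,"az":77},{"hand":94,"tx":187,"ty":351,"az":77},{"hand":94,"tx":187,"ty":351,"az":77},{"hand":94,"tx":187,"ty":351,"az":77},{"hand":94,"tx":187,"ty":351,"az":77},{"hand":94,"tx":187,"ty":351,"az":77},{"hand":94,"tx":187,"ty":351,"az":77}]'
python3 - <<'E'
from h import *
print(np.round(state()["qpos"],2),state()["force"])
for n in("scene","top"):
    s=snap(n,"hov_%s.png"%n,(130,200,310,340) if n=="scene" else (370,170,500,300),4);W=cloud(s).reshape(-1,3)
    for nm,l,h in(("clip",.112,.135),("fing",.18,.215)):
        q=W[(W[:,0]>.38)&(W[:,0]<.58)&(W[:,1]>-.36)&(W[:,1]<-.17)&(W[:,2]>l)&(W[:,2]<h)]
        if len(q)>4:
            r=cv2.minAreaRect((q[:,:2]*1000).astype(np.float32));print(n,nm,len(q),np.round(r[0],1),np.round(r[1],1),round(r[2],1))
E
```

```text
[ 0.98  0.43  0.07  1.61 -0.03  1.11 -0.07] [-0.06544954  0.64757579 -0.28966758]
scene clip 96 [ 474.2 -261.1] [47.7 19.3] 11.2
top clip 41 [ 473.  -257.4] [46.4 17.6] 11.2$[0]: bad value
```

```bash
python3 -m handwheel '[{"hand":94,"tx":20,"ty":20,"tz":0,"ax":0,"ay":0,"az":7}]'; python3 -m handwheel '[{"hand":93.0,"tx":20.0,"ty":20.0,"tz":0.0,"ax":0.0,"ay":0.0,"az":7.0}]'
```

```text
time_s: 1.38
tcp_pos: [0.3022, -0.5942, 0.1827]
eef_rot: [0.962, 0.273, -0.001, 0.0]
force: [-0.3, -0.1, -0.5]
grip_width: 1.0
gripper_force: 0.0
time_s: 1.47
tcp_pos: [0.3258, -0.5715, 0.1827]
eef_rot: [0.942, 0.336, -0.0, 0.0]
force: [0.7, 0.0, 0.2]
grip_width: 0.993
gripper_force: 0.0
```

```bash
python3 -m handwheel '[{"hand":94,"tx":147,"ty":311,"tz":0,"ax":0,"ay":0,"az":63},{"hand":94,"tx":147,"ty":311,"tz":0,"ax":0,"ay":0,"az":63},{"hand":94,"tx":147,"ty":311,"tz":0,"ax":0,"ay":0,"az":63},{"hand":94,"tx":147,"ty":311,"tz":0,"ax":0,"ay":0,"az":63},{"hand":94,"tx":147,"ty":311,"tz":0,"ax":0,"ay":0,"az":63},{"hand":94,"tx":147,"ty":311,"tz":0,"ax":0,"ay":0,"az":63},{"hand":94,"tx":147,"ty":311,"tz":0,"ax":0,"ay":0,"az":63},{"hand":94,"tx":147,"ty":311,"tz":0,"ax":0,"ay":0,"az":63},{"hand":94,"tx":147,"ty":311,"tz":0,"ax":0,"ay":0,"az":63},{"hand":94,"tx":147,"ty":311,"tz":0,"ax":0,"ay":0,"az":63},{"hand":94,"tx":147,"ty":311,"tz":0,"ax":0,"ay":0,"az":63},{"hand":94,"tx":147,"ty":311,"tz":0,"ax":0,"ay":0,"az":63},{"hand":94,"tx":147,"ty":311,"tz":0,"ax":0,"ay":0,"az":63},{"hand":94,"tx":147,"ty":311,"tz":0,"ax":0,"ay":0,"az":63}]'
python3 - <<'E'
from h import *
print(np.round(state()["qpos"],2))
for n in("scene","top"):
    s=snap(n,"hov_%s.png"%n,(100,150,290,340) if n=="scene" else (370,170,500,300),3);W=cloud(s).reshape(-1,3)
    for nm,l,h in(("clip",.112,.135),("fing",.18,.215)):
        q=W[(W[:,0]>.38)&(W[:,0]<.58)&(W[:,1]>-.36)&(W[:,1]<-.17)&(W[:,2]>l)&(W[:,2]<h)]
        if len(q)>4:
            r=cv2.minAreaRect((q[:,:2]*1000).astype(np.float32));print(n,nm,len(q),np.round(r[0],1),np.round(r[1],1),round(r[2],1))
E
```

```text
time_s: 2.63
tcp_pos: [0.4732, -0.2611, 0.1828]
eef_rot: [0.63, 0.777, -0.0, -0.0]
force: [-0.2, 0.9, -0.4]
grip_width: 1.004
gripper_force: 0.0
[ 0.68  0.23 -0.34  1.89  0.09  1.04  0.51]
scene clip 98 [ 474.  -261.3] [46.6 18.8] 11.4
scene fing 50 [ 476.4 -271.7] [114.2  21. ] 1.9
top clip 39 [ 473.1 -257.9] [46.4 18. ] 9.9
top fing 11 [ 474.2 -253.1] [109.9   8.1] 11.6
```

View pics/hov_scene.png

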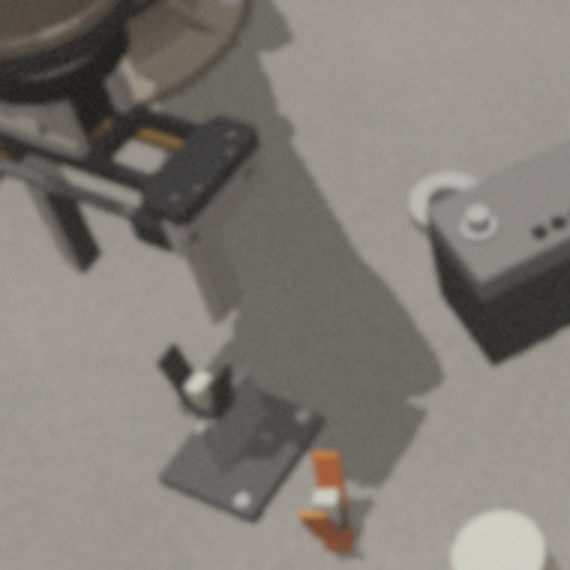

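The open gripper is hovering over the clip, closing along the clip's x, with the fingers at about (70, 230) and (210, 270) in the crop. Next I'll descend and squeeze.

```bash
python3 -m handwheel '[{"hand":94,"tx":0,"ty":0,"tz":-35,"ax":0,"ay":0,"az":0},{"hand":94,"tx":0,"ty":0,"tz":-65,"ax":0,"ay":0,"az":0},{"hand":94,"tx":0,"ty":0,"tz":-85,"ax":0,"ay":0,"az":0},{"hand":94,"tx":0,"ty":0,"tz":-92,"ax":0,"ay":0,"az":0},{"hand":94,"tx":0,"ty":0,"tz":-92,"ax":0,"ay":0,"az":0},{"hand":15,"tx":0,"ty":0,"tz":-92,"ax":0,"ay":0,"az":0},{"hand":15,"tx":0,"ty":0,"tz":-92,"ax":0,"ay":0,"az":0},{"hand":15,"tx":0,"ty":0,"tz":-92,"ax":0,"ay":0,"az":0},{"hand":15,"tx":0,"ty":0,"tz":-92,"ax":0,"ay":0,"az":0},{"hand":15,"tx":0,"ty":0,"tz":-92,"ax":0,"ay":0,"az":0},{"hand":15,"tx":0,"ty":0,"tz":-92,"ax":0,"ay":0,"az":0},{"hand":15,"tx":0,"ty":0,"tz":-92,"ax":0,"ay":0,"az":0},{"hand":15,"tx":0,"ty":0,"tz":-92,"ax":0,"ay":0,"az":0}]' 18
```

```text
time_s: 3.82
tcp_pos: [0.4738, -0.2601, 0.091]
eef_rot: [0.628, 0.778, -0.0, 0.0]
force: [-0.3, 0.4, 6.1]
grip_width: 0.47
gripper_force: 3.9
```

```bash
python3 -m handwheel '[{"hand":15,"tx":0,"ty":0,"tz":0,"ax":0,"ay":0,"az":0},{"hand":15,"tx":0,"ty":0,"tz":0,"ax":0,"ay":0,"az":0},{"hand":15,"tx":0,"ty":0,"tz":0,"ax":0,"ay":0,"az":0},{"hand":15,"tx":0,"ty":0,"tz":0,"ax":0,"ay":0,"az":0},{"hand":15,"tx":0,"ty":0,"tz":0,"ax":0,"ay":0,"az":0}]'
```

```text
time_s: 4.23
tcp_pos: [0.4747, -0.2603, 0.0917]
eef_rot: [0.628, 0.778, 0.0, 0.001]
force: [1.0, -0.5, 10.0]
grip_width: 0.27
gripper_force: 18.0
```

```bash
python3 -m handwheel '[{"hand":15,"tx":0,"ty":0,"tz":15,"ax":0,"ay":0,"az":0},{"hand":15,"tx":0,"ty":0,"tz":35,"ax":0,"ay":0,"az":0},{"hand":15,"tx":0,"ty":0,"tz":60,"ax":0,"ay":0,"az":0},{"hand":15,"tx":0,"ty":0,"tz":90,"ax":0,"ay":0,"az":0},{"hand":15,"tx":0,"ty":0,"tz":115,"ax":0,"ay":0,"az":0},{"hand":15,"tx":0,"ty":0,"tz":120,"ax":0,"ay":0,"az":0},{"hand":15,"tx":0,"ty":0,"tz":120,"ax":0,"ay":0,"az":0}]'
python3 - <<'E'
from h import *
a=snap("scene","lift.png",(80,130,280,330),3)
W=cloud(a).reshape(-1,3);q=W[(abs(W[:,0]-.474)<.06)&(abs(W[:,1]+.26)<.03)&(W[:,2]>.1)&(W[:,2]<.2)]
print(len(q),q[:,2].min())
E
```

```text
time_s: 4.82
tcp_pos: [0.4746, -0.2604, 0.2126]
eef_rot: [0.628, 0.778, 0.0, 0.002]
force: [1.6, -0.4, -1.5]
grip_width: 0.267
gripper_force: 18.0
166 0.16578121442724322
```

View pics/lift.png

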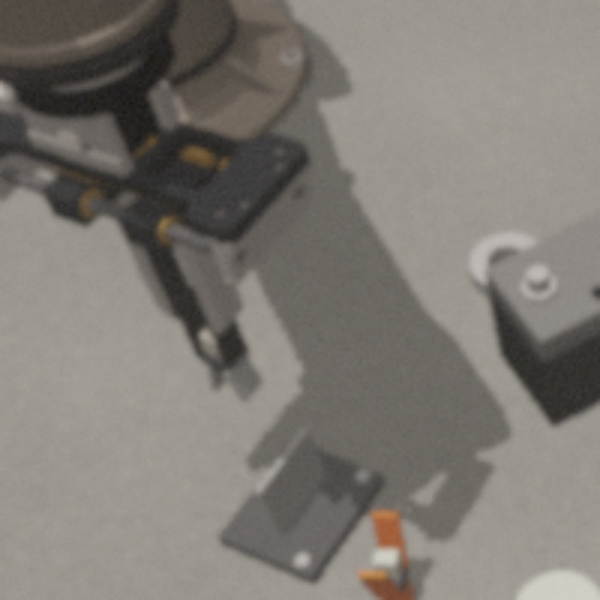

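The clip is off the stand and held open in the gripper, with its jaws at about (225, 375) in the crop. The stand is undisturbed. I'll carry it over the tab.

```bash
python3 -m handwheel '[{"hand":15,"tx":100,"ty":299,"tz":0,"ax":0,"ay":0,"az":-32.5},{"hand":15,"tx":100,"ty":299,"tz":0,"ax":0,"ay":0,"az":-32.5},{"hand":15,"tx":100,"ty":299,"tz":0,"ax":0,"ay":0,"az":-32.5},{"hand":15,"tx":100,"ty":299,"tz":0,"ax":0,"ay":0,"az":-32.5},{"hand":15,"tx":100,"ty":299,"tz":0,"ax":0,"ay":0,"az":-32.5},{"hand":15,"tx":100,"ty":299,"tz":0,"ax":0,"ay":0,"az":-32.5},{"hand":15,"tx":100,"ty":299,"tz":0,"ax":0,"ay":0,"az":-32.5},{"hand":15,"tx":100,"ty":299,"tz":0,"ax":0,"ay":0,"az":-32.5},{"hand":15,"tx":100,"ty":299,"tz":0,"ax":0,"ay":0,"az":-32.5},{"hand":15,"tx":100,"ty":299,"tz":0,"ax":0,"ay":0,"az":-32.5},{"hand":15,"tx":100,"ty":299,"tz":0,"ax":0,"ay":0,"az":-32.5},{"hand":15,"tx":100,"ty":299,"tz":0,"ax":0,"ay":0,"az":-32.5},{"hand":15,"tx":100,"ty":299,"tz":0,"ax":0,"ay":0,"az":-32.5}]'
python3 - <<'E'
from h import *
a=snap("scene","hovt.png",(190,110,340,260),4)
np.save("ht.npy",cloud(a))
W=cloud(a).reshape(-1,3)
def r(n,l,h,x=(.5,.65),y=(-.02,.11)):
    q=W[(W[:,0]>x[0])&(W[:,0]<x[1])&(W[:,1]>y[0])&(W[:,1]<y[1])&(W[:,2]>l)&(W[:,2]<h)]
    if len(q)>4:
        t=cv2.minAreaRect((q[:,:2]*1000).astype(np.float32));print(n,len(q),q.mean(0).round(4),np.round(t[0],1),np.round(t[1],1),round(t[2],1))
r("tab",.12,.14);r("jaws",.155,.182);r("jawsup",.18,.19)
E
```

```text
time_s: 5.95
tcp_pos: [0.5733, 0.0374, 0.2102]
eef_rot: [0.821, 0.57, -0.001, -0.0]
force: [0.8, 0.4, -0.5]
grip_width: 0.27
gripper_force: 18.0
tab 58 [0.5742 0.0369 0.1293] [573.8  38. ] [23.5  7.6] 68.7
jaws 81 [0.5789 0.0324 0.1728] [574.1  35.3] [19.  26.5] 73.1
jawsup 34 [0.5786 0.0318 0.1838] [575.2  31.1] [24.8 13.3] 23.1
```

View pics/hovt.png

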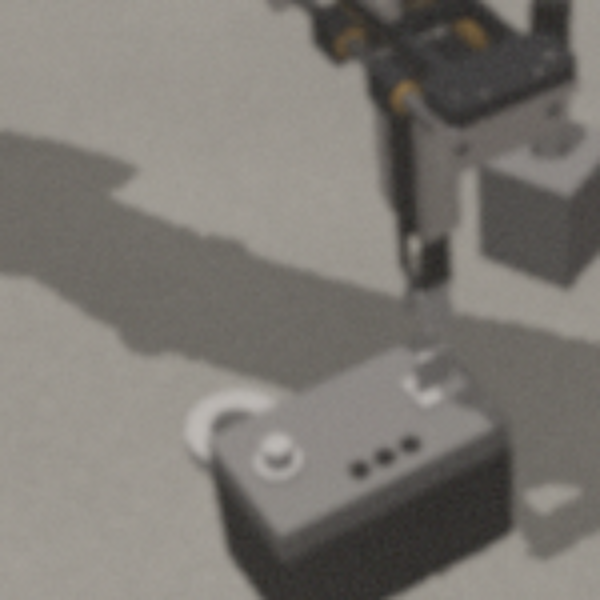

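The jaws, at about (430, 300) in the crop, are over the tab at (433, 370). They agree within about 1–2 mm, so I'll lower.

```bash
python3 -m handwheel '[{"hand":15,"tx":0,"ty":0,"tz":0,"ax":0,"ay":0,"az":0},{"hand":15,"tx":0,"ty":0,"tz":-15,"ax":0,"ay":0,"az":0},{"hand":15,"tx":0,"ty":0,"tz":-28,"ax":0,"ay":0,"az":0},{"hand":15,"tx":0,"ty":0,"tz":-36,"ax":0,"ay":0,"az":0},{"hand":15,"tx":0,"ty":0,"tz":-43,"ax":0,"ay":0,"az":0},{"hand":15,"tx":0,"ty":0,"tz":-49,"ax":0,"ay":0,"az":0},{"hand":15,"tx":0,"ty":0,"tz":-52,"ax":0,"ay":0,"az":0},{"hand":15,"tx":0,"ty":0,"tz":-54,"ax":0,"ay":0,"az":0},{"hand":15,"tx":0,"ty":0,"tz":-54,"ax":0,"ay":0,"az":0}]'
```

```text
time_s: 6.75
tcp_pos: [0.574, 0.039, 0.1571]
eef_rot: [0.821, 0.571, 0.0, 0.0]
force: [-0.0, 1.0, -0.4]
grip_width: 0.273
gripper_force: 18.0
```

```bash
python3 -m handwheel '[{"hand":15,"tx":0,"ty":0,"tz":-1,"ax":0,"ay":0,"az":0},{"hand":15,"tx":0,"ty":0,"tz":-2,"ax":0,"ay":0,"az":0},{"hand":15,"tx":0,"ty":0,"tz":-3,"ax":0,"ay":0,"az":0},{"hand":15,"tx":0,"ty":0,"tz":-3,"ax":0,"ay":0,"az":0}]'
```

```text
time_s: 7.08
tcp_pos: [0.5752, 0.0394, 0.1561]
eef_rot: [0.821, 0.571, 0.002, 0.001]
force: [-2.6, 0.2, 19.8]
grip_width: 0.27
gripper_force: 18.1
```

It's seated with about 20 N of push. I'll release here and check before lifting away.

```bash
python3 -m handwheel '[{"hand":32,"tx":0,"ty":0,"tz":0,"ax":0,"ay":0,"az":0},{"hand":38,"tx":0,"ty":0,"tz":0,"ax":0,"ay":0,"az":0},{"hand":44,"tx":0,"ty":0,"tz":0,"ax":0,"ay":0,"az":0},{"hand":50,"tx":0,"ty":0,"tz":0,"ax":0,"ay":0,"az":0},{"hand":94,"tx":0,"ty":0,"tz":0,"ax":0,"ay":0,"az":0},{"hand":94,"tx":0,"ty":0,"tz":0,"ax":0,"ay":0,"az":0},{"hand":94,"tx":0,"ty":0,"tz":0,"ax":0,"ay":0,"az":0},{"hand":94,"tx":0,"ty":0,"tz":0,"ax":0,"ay":0,"az":0},{"hand":94,"tx":0,"ty":0,"tz":0,"ax":0,"ay":0,"az":0},{"hand":94,"tx":0,"ty":0,"tz":0,"ax":0,"ay":0,"az":0},{"hand":94,"tx":0,"ty":0,"tz":0,"ax":0,"ay":0,"az":0},{"hand":94,"tx":0,"ty":0,"tz":0,"ax":0,"ay":0,"az":0}]'
```

```text
time_s: 8.08
tcp_pos: [0.5737, 0.039, 0.1539]
eef_rot: [0.821, 0.571, -0.0, -0.0]
force: [0.1, 0.1, 0.4]
grip_width: 0.997
gripper_force: 0.0
```

```bash
python3 -m handwheel '[{"hand":94,"tx":0,"ty":0,"tz":35,"ax":0,"ay":0,"az":0},{"hand":94,"tx":0,"ty":0,"tz":75,"ax":0,"ay":0,"az":0},{"hand":94,"tx":0,"ty":0,"tz":110,"ax":0,"ay":0,"az":0},{"hand":60,"tx":-80,"ty":233,"tz":110,"ax":0,"ay":0,"az":46},{"hand":60,"tx":-80,"ty":233,"tz":110,"ax":0,"ay":0,"az":46},{"hand":60,"tx":-80,"ty":233,"tz":110,"ax":0,"ay":0,"az":46},{"hand":60,"tx":-80,"ty":233,"tz":110,"ax":0,"ay":0,"az":46},{"hand":60,"tx":-80,"ty":233,"tz":110,"ax":0,"ay":0,"az":46},{"hand":60,"tx":-80,"ty":233,"tz":110,"ax":0,"ay":0,"az":46},{"hand":60,"tx":-80,"ty":233,"tz":110,"ax":0,"ay":0,"az":46},{"hand":60,"tx":-80,"ty":233,"tz":110,"ax":0,"ay":0,"az":46},{"hand":60,"tx":-80,"ty":233,"tz":110,"ax":0,"ay":0,"az":46},{"hand":60,"tx":-80,"ty":233,"tz":110,"ax":0,"ay":0,"az":46}]'
python3 - <<'E'
from h import *
print(np.round(state()["qpos"],2))
a=snap("scene","s2.png");b=snap("top","t2.png")
for s in(a,b):
  W=cloud(s).reshape(-1,3)
  for n,l,h in(("cliptop",.178,.21),("clip",.142,.21),("tabregion",.115,.14)):
    q=W[(W[:,0]>.5)&(W[:,0]<.65)&(W[:,1]>-.02)&(W[:,1]<.11)&(W[:,2]>l)&(W[:,2]<h)]
    if len(q)>4:
        t=cv2.minAreaRect((q[:,:2]*1000).astype(np.float32));print(n,len(q),q[:,2].max().round(4),np.round(t[0],1),np.round(t[1],1),round(t[2],1))
m=np.vstack([cv2.resize(a["pixels"][100:260,220:400,::-1],None,fx=2.5,fy=2.5),])
cv2.imwrite("pics/c2.png",m)
E
```

```text
time_s: 9.17
tcp_pos: [0.4943, 0.2707, 0.2637]
eef_rot: [0.534, 0.845, -0.0, 0.0]
force: [-0.4, -0.3, -0.2]
grip_width: 0.643
gripper_force: 0.0
[-0.02  0.25 -0.71  1.72  0.17  1.23 -0.33]
cliptop 86 0.193 [573.9  37.9] [18.3 47.7] 69.1
clip 295 0.193 [573.6  37.3] [18.8 47.9] 70.3
tabregion 61 0.1388 [576.7  35.9] [22.4 13.6] 50.9
cliptop 39 0.1949 [574.2  41.1] [16.7 46.4] 68.8
clip 138 0.1949 [574.1  40.7] [17.8 46.5] 69.6
tabregion 5 0.1387 [572.5  42.3] [21.   4.3] 60.0
```

View pics/c2.png

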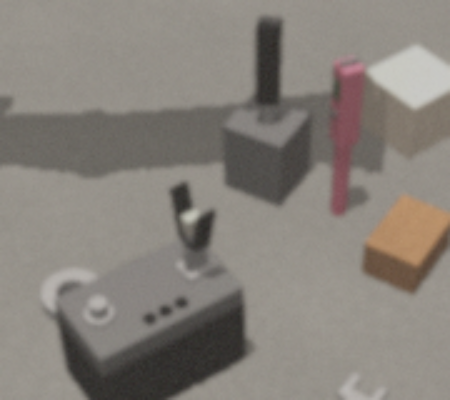

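The clip sits upright on the tab at (193, 230) in the crop, aligned with it. The wand still stands in the holder and the gripper is above it. I'll compare clip heights offline and then go down on the wand.

```bash
python3 - <<'E'
from h import *
z=np.load("c0.npz");s=snapshot("scene");t=snapshot("top")
def top(W,c):
    W=W.reshape(-1,3);q=W[(abs(W[:,0]-c[0])<.035)&(abs(W[:,1]-c[1])<.025)];zz=q[:,2][q[:,2]>c[2]]
    return np.percentile(zz,[80,90,95,99]).round(4)
for k,s2 in(("a",s),("b",t)):
    print(top(z[k],(.4735,-.26,.11))-.07, top(cloud(s2),(.574,.039,.175))-.135)
E
python3 -m handwheel '[{"hand":60,"tx":0,"ty":0,"tz":-35,"ax":0,"ay":0,"az":0},{"hand":60,"tx":0,"ty":0,"tz":-70,"ax":0,"ay":0,"az":0},{"hand":60,"tx":0,"ty":0,"tz":-105,"ax":0,"ay":0,"az":0},{"hand":60,"tx":0,"ty":0,"tz":-127,"ax":0,"ay":0,"az":0},{"hand":60,"tx":0,"ty":0,"tz":-132,"ax":0,"ay":0,"az":0},{"hand":60,"tx":0,"ty":0,"tz":-132,"ax":0,"ay":0,"az":0},{"hand":15,"tx":0,"ty":0,"tz":-132,"ax":0,"ay":0,"az":0},{"hand":15,"tx":0,"ty":0,"tz":-132,"ax":0,"ay":0,"az":0},{"hand":15,"tx":0,"ty":0,"tz":-132,"ax":0,"ay":0,"az":0},{"hand":15,"tx":0,"ty":0,"tz":-132,"ax":0,"ay":0,"az":0},{"hand":15,"tx":0,"ty":0,"tz":-132,"ax":0,"ay":0,"az":0},{"hand":15,"tx":0,"ty":0,"tz":-132,"ax":0,"ay":0,"az":0},{"hand":15,"tx":0,"ty":0,"tz":-132,"ax":0,"ay":0,"az":0},{"hand":15,"tx":0,"ty":0,"tz":-132,"ax":0,"ay":0,"az":0}]' 45
```

```text
[0.0534 0.0549 0.0555 0.0563] [0.0548 0.056  0.0567 0.0572]
[0.055  0.0561 0.0566 0.0585] [0.0561 0.0579 0.0581 0.0592]
time_s: 10.53
tcp_pos: [0.494, 0.2721, 0.1323]
eef_rot: [0.533, 0.846, 0.0, 0.0]
force: [-1.1, -1.1, 7.3]
grip_width: 0.256
gripper_force: 45.0
```

The wand is gripped. I'll lift it out and compute the turn vector.

```bash
python3 -m handwheel '[{"hand":15,"tx":0,"ty":0,"tz":20,"ax":0,"ay":0,"az":0},{"hand":15,"tx":0,"ty":0,"tz":50,"ax":0,"ay":0,"az":0},{"hand":15,"tx":0,"ty":0,"tz":85,"ax":0,"ay":0,"az":0},{"hand":15,"tx":0,"ty":0,"tz":120,"ax":0,"ay":0,"az":0},{"hand":15,"tx":0,"ty":0,"tz":140,"ax":0,"ay":0,"az":0},{"hand":15,"tx":0,"ty":0,"tz":140,"ax":0,"ay":0,"az":0},{"hand":15,"tx":0,"ty":0,"tz":140,"ax":0,"ay":0,"az":0}]'
python3 - <<'E'
from h import *
from scipy.spatial.transform import Rotation as R
st=state();T=R.from_quat(st["eef_rot"]).as_matrix();print(T.round(3).tolist(),st["tcp_pos"])
print((R.from_euler("y",-45,degrees=True)*R.from_euler("z",-25.6,degrees=True)).as_rotvec(degrees=True))
for n in("scene","top"):
  W=cloud(snap(n)).reshape(-1,3)
  q=W[(abs(W[:,0]-.494)<.04)&(abs(W[:,1]-.272)<.04)&(W[:,2]>.095)&(W[:,2]<.25)]
  if len(q)>5: print(n,len(q),q[:,2].min(),q[:,2].max(),[q[(q[:,2]>a)&(q[:,2]<a+.03)].mean(0).round(3) for a in(.14,.17,.2)])
E
```

```text
time_s: 11.12
tcp_pos: [0.4941, 0.2721, 0.2725]
eef_rot: [0.533, 0.846, 0.001, 0.001]
force: [0.3, 0.4, -2.0]
grip_width: 0.256
gripper_force: 45.0
[[-0.432, 0.902, 0.002], [0.902, 0.432, 0.0], [-0.0, 0.002, -1.0]] [0.49405762 0.27207848 0.27249596]
[ 10.04955645 -44.23328791 -24.26177547]
scene 231 0.14767861858406148 0.24896441673647965 [array([0.497, 0.266, 0.16 ]), array([0.497, 0.266, 0.185]), array([0.497, 0.266, 0.215])]
top 42 0.15203901758177482 0.22769148057264574 [array([0.493, 0.267, 0.159]), array([0.493, 0.267, 0.186]), array([0.494, 0.266, 0.213])]
```

```bash
python3 -m handwheel '[{"hand":15,"tx":-30,"ty":-40,"tz":0,"ax":0,"ay":0,"az":0},{"hand":15,"tx":-60,"ty":-70,"tz":0,"ax":0,"ay":0,"az":0},{"hand":15,"tx":-85,"ty":-326,"tz":0,"ax":10,"ay":-44.2,"az":-24.3},{"hand":15,"tx":-85,"ty":-326,"tz":0,"ax":10,"ay":-44.2,"az":-24.3},{"hand":15,"tx":-85,"ty":-326,"tz":0,"ax":10,"ay":-44.2,"az":-24.3},{"hand":15,"tx":-85,"ty":-326,"tz":0,"ax":10,"ay":-44.2,"az":-24.3},{"hand":15,"tx":-85,"ty":-326,"tz":0,"ax":10,"ay":-44.2,"az":-24.3},{"hand":15,"tx":-85,"ty":-326,"tz":0,"ax":10,"ay":-44.2,"az":-24.3},{"hand":15,"tx":-85,"ty":-326,"tz":0,"ax":10,"ay":-44.2,"az":-24.3},{"hand":15,"tx":-85,"ty":-326,"tz":0,"ax":10,"ay":-44.2,"az":-24.3},{"hand":15,"tx":-85,"ty":-326,"tz":0,"ax":10,"ay":-44.2,"az":-24.3},{"hand":15,"tx":-85,"ty":-326,"tz":0,"ax":10,"ay":-44.2,"az":-24.3},{"hand":15,"tx":-85,"ty":-326,"tz":0,"ax":10,"ay":-44.2,"az":-24.3},{"hand":15,"tx":-85,"ty":-326,"tz":0,"ax":10,"ay":-44.2,"az":-24.3},{"hand":15,"tx":-85,"ty":-326,"tz":0,"ax":10,"ay":-44.2,"az":-24.3},{"hand":15,"tx":-85,"ty":-326,"tz":0,"ax":10,"ay":-44.2,"az":-24.3},{"hand":15,"tx":-85,"ty":-326,"tz":0,"ax":10,"ay":-44.2,"az":-24.3}]'
python3 - <<'E'
from h import *
from scipy.spatial.transform import Rotation as R
st=state();T=R.from_quat(st["eef_rot"]).as_matrix();print(T.round(3).tolist(),np.round(st["qpos"],2))
E
```

```text
time_s: 12.63
tcp_pos: [0.4417, -0.0661, 0.2902]
eef_rot: [0.656, 0.661, 0.262, 0.253]
force: [-0.4, -0.1, -1.3]
grip_width: 0.257
gripper_force: 45.0
[[-0.012, 0.735, 0.678], [1.0, 0.003, 0.015], [0.009, 0.678, -0.735]] [ 0.73 -0.49 -0.42  2.46 -0.85  0.55  0.9 ]
```

The arm ran into its limits there because the pose was too close to the base. I'll lean the handle towards azimuth 240° instead, away from the clip and further out.

```bash
cat > goal.py <<'E'
from h import *
from scipy.spatial.transform import Rotation as R
import sys
def goal(az,L=.1623,post=(.5393,-.054,.123),tilt=45):
    T0=np.array([[0,1,0],[1,0,0],[0,0,-1.]])
    Rt=(R.from_euler("z",az-180,degrees=True)*R.from_euler("y",-tilt,degrees=True)).as_matrix()@T0
    p=np.array(post)-L*Rt[:,2]
    st=state();Rc=R.from_quat(st["eef_rot"]).as_matrix()
    print("target",p.round(4),"shift mm",((p-st["tcp_pos"])*1000).round(1),"turn",R.from_matrix(Rt@Rc.T).as_rotvec(degrees=True).round(2),"q",np.round(st["qpos"],2),"lean",np.degrees(np.arccos(-Rc[2,2])).round(1))
E
python3 -c "from goal import *;goal(240);goal(260)"
```

```text
target [ 0.4819 -0.1534  0.2378] shift mm [ 40.2 -87.3 -52.5] turn [ 0.73 -2.34 59.29] q [ 0.73 -0.49 -0.42  2.46 -0.85  0.55  0.9 ] lean 42.7
target [ 0.5194 -0.167   0.2378] shift mm [  77.7 -100.9  -52.5] turn [ 1.16 -2.26 79.28] q [ 0.73 -0.49 -0.42  2.46 -0.85  0.55  0.9 ] lean 42.7
```

```bash
python3 -m handwheel '[{"hand":15,"tx":10,"ty":-87,"tz":0,"ax":0.7,"ay":-2.3,"az":59},{"hand":15,"tx":10,"ty":-87,"tz":0,"ax":0.7,"ay":-2.3,"az":59},{"hand":15,"tx":25,"ty":-87,"tz":0,"ax":0.7,"ay":-2.3,"az":59},{"hand":15,"tx":40,"ty":-87,"tz":0,"ax":0.7,"ay":-2.3,"az":59},{"hand":15,"tx":40,"ty":-87,"tz":0,"ax":0.7,"ay":-2.3,"az":59},{"hand":15,"tx":40,"ty":-87,"tz":0,"ax":0.7,"ay":-2.3,"az":59},{"hand":15,"tx":40,"ty":-87,"tz":0,"ax":0.7,"ay":-2.3,"az":59},{"hand":15,"tx":40,"ty":-87,"tz":0,"ax":0.7,"ay":-2.3,"az":59},{"hand":15,"tx":40,"ty":-87,"tz":0,"ax":0.7,"ay":-2.3,"az":59},{"hand":15,"tx":40,"ty":-87,"tz":0,"ax":0.7,"ay":-2.3,"az":59},{"hand":15,"tx":40,"ty":-87,"tz":0,"ax":0.7,"ay":-2.3,"az":59},{"hand":15,"tx":40,"ty":-87,"tz":0,"ax":0.7,"ay":-2.3,"az":59},{"hand":15,"tx":40,"ty":-87,"tz":0,"ax":0.7,"ay":-2.3,"az":59},{"hand":15,"tx":40,"ty":-87,"tz":0,"ax":0.7,"ay":-2.3,"az":59},{"hand":15,"tx":40,"ty":-87,"tz":0,"ax":0.7,"ay":-2.3,"az":59},{"hand":15,"tx":40,"ty":-87,"tz":0,"ax":0.7,"ay":-2.3,"az":59}]';python3 -c "from goal import *;goal(240);goal(260);goal(270)"
```

```text
time_s: 13.97
tcp_pos: [0.4817, -0.1542, 0.2913]
eef_rot: [0.243, 0.891, 0.369, 0.101]
force: [-0.2, -0.2, -1.1]
grip_width: 0.252
gripper_force: 45.0
target [ 0.4819 -0.1534  0.2378] shift mm [  0.2   0.9 -53.6] turn [-0.02  0.06  0.5 ] q [ 0.56  0.18  0.19  1.97 -0.83  1.33  2.14] lean 45.0
target [ 0.5194 -0.167   0.2378] shift mm [ 37.6 -12.8 -53.6] turn [-0.03  0.06 20.5 ] q [ 0.56  0.18  0.19  1.97 -0.83  1.33  2.14] lean 45.0
target [ 0.5393 -0.1688  0.2378] shift mm [ 57.6 -14.5 -53.6] turn [-3.00e-02  5.00e-02  3.05e+01] q [ 0.56  0.18  0.19  1.97 -0.83  1.33  2.14] lean 45.0
```

The pose is reached. Before lowering I'll measure the wand's real axis.

```bash
cat > meas.py <<'E'
from goal import *
def meas(tag):
    st=state();T=R.from_quat(st["eef_rot"]).as_matrix();a=T[:,2];p=st["tcp_pos"]
    print("pred spot",(p+.1623*a).round(4))
    for n in("scene","top"):
        s=snap(n,tag+n+".png",(190,120,350,270) if n=="scene" else (290,150,450,300),3.5);W=cloud(s).reshape(-1,3);W=W[~np.isnan(W[:,0])]
        h=(W-p)@a;d=np.linalg.norm(W-p-h[:,None]*a,axis=1)
        m=(d<.022)&(h>.03)&(h<.15);q=W[m];hh=h[m]
        c=np.array([q[(hh>k)&(hh<k+.02)].mean(0) for k in(.03,.095)]);f=c[1]-c[0];f/=np.linalg.norm(f)
        print(n,len(q),"head h",np.percentile(hh,[98,99.5]).round(4),"surf off (tool x,y)",[((T.T@(k-p))*1000).round(1)[:2] for k in c],"dir err deg",np.degrees(np.arccos(f@a)).round(1))
        m=(abs(W[:,0]-.539)<.02)&(abs(W[:,1]+.054)<.02)&(W[:,2]>.118)&(W[:,2]<.128)
        if m.sum()>4: print(" post",W[m].mean(0).round(4),m.sum())
E
python3 -c "from meas import *;meas('w1')"
```

```text
pred spot [ 0.5401 -0.0553  0.1767]
scene 379 head h [0.1178 0.1194] surf off (tool x,y) [array([-5.2,  2.2]), array([-5.2,  2.3])] dir err deg 0.0
 post [ 0.5401 -0.0564  0.1219] 45
top 261 head h [0.121  0.1225] surf off (tool x,y) [array([3. , 7.6]), array([2.7, 7.4])] dir err deg 0.4
 post [ 0.5391 -0.0522  0.1233] 28
```

View pics/w1scene.png

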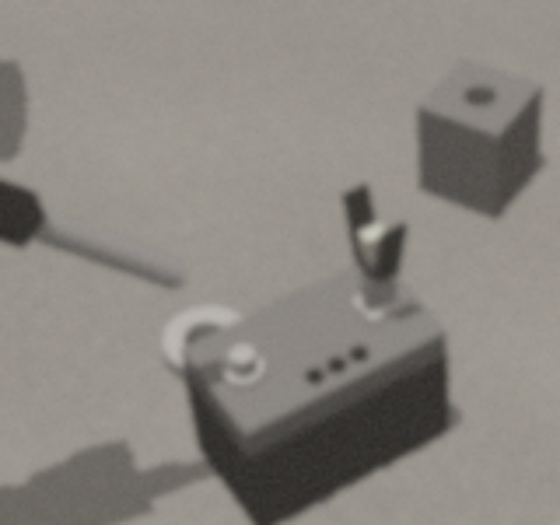

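The stem runs parallel to the tool axis and its head is at (180, 280) in the crop, about 121 mm ahead of the TCP. The post is at (242, 358), the clip is on the tab and the holder is empty. I'll lower by 54 mm.

```bash
python3 -m handwheel '[{"hand":15,"tx":0,"ty":1,"tz":-20,"ax":0,"ay":0,"az":0.5},{"hand":15,"tx":0,"ty":1,"tz":-38,"ax":0,"ay":0,"az":0.5},{"hand":15,"tx":0,"ty":1,"tz":-48,"ax":0,"ay":0,"az":0.5},{"hand":15,"tx":0,"ty":1,"tz":-53.5,"ax":0,"ay":0,"az":0.5},{"hand":15,"tx":0,"ty":1,"tz":-53.5,"ax":0,"ay":0,"az":0.5},{"hand":15,"tx":0,"ty":1,"tz":-53.5,"ax":0,"ay":0,"az":0.5},{"hand":15,"tx":0,"ty":1,"tz":-53.5,"ax":0,"ay":0,"az":0.5},{"hand":15,"tx":0,"ty":1,"tz":-53.5,"ax":0,"ay":0,"az":0.5},{"hand":15,"tx":0,"ty":1,"tz":-53.5,"ax":0,"ay":0,"az":0.5}]';python3 -c "
from meas import *;goal(240);meas('w2');import time
z=np.load('c0.npz')
s=snapshot('top')
d=cv2.absdiff(s['pixels'],z['pb']).max(2);print(state()['joint_vel'].__abs__().max() if hasattr(state()['joint_vel'],'__abs__') else 0)
cv2.imwrite('pics/fin.png',cv2.resize(s['pixels'][120:300,150:490,::-1],None,fx=2.3,fy=2.3))"
```

```text
time_s: 14.82
tcp_pos: [0.4822, -0.1536, 0.238]
eef_rot: [0.239, 0.892, 0.37, 0.1]
force: [0.2, 0.2, 0.2]
grip_width: 0.253
gripper_force: 45.0
target [ 0.4819 -0.1534  0.2378] shift mm [-0.3  0.2 -0.2] turn [-0.01  0.08 -0.04] q [ 0.57  0.24  0.18  2.01 -0.86  1.26  2.23] lean 45.0
pred spot [ 0.5397 -0.0542  0.1233]
scene 335 head h [0.119  0.1198] surf off (tool x,y) [array([-5.3,  2.4]), array([-5.2,  2.6])] dir err deg 0.2
 post [ 0.5397 -0.0564  0.1223] 42
top 232 head h [0.1206 0.1213] surf off (tool x,y) [array([3.3, 7.9]), array([3.3, 7.7])] dir err deg 0.2
 post [ 0.5392 -0.0518  0.1233] 29
0.0028596788876291746
```

View pics/w2scene.png

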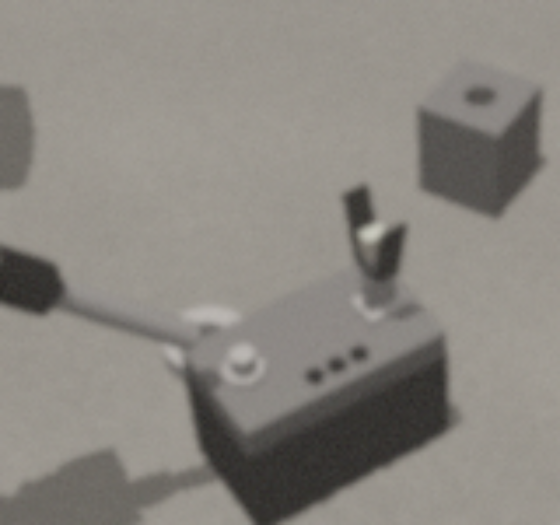

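View pics/fin.png

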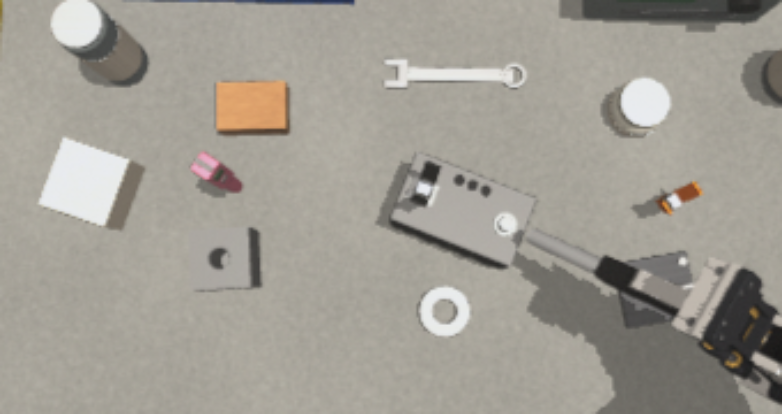

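Both views show the wand leaning at 45°, with its head about 4 cm from the post and pointing at it. The clip is on the tab and the other things have not moved.

```bash
python3 -c "from plant import *;print(hand_in())"
```

```text
the job is handed in; nothing more can be done
None
```

The job is handed in at about 15 s: the clip is pushed fully down on the battery's tab, and the arm is holding the wand still at 45°, head down, aimed at the top of the post from about 4 cm, with the other things on the bench undisturbed in the last pictures.

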